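# Shut a cash box's hasp and press its D-bore knob home

### The job

The blue cash box on the desk has to be secured. Swing its steel hasp over and down flat on the lid so that the brass spindle stands up through the hasp's eye; only then pick up the loose black knob, turn it so that its flat-sided hole matches the flat of the spindle, push it fully home on the spindle and press it down against the sprung black washer in the eye. Finish while still holding the knob and pressing it right down, and leave the mug, the sticky notes, the glue stick, the stapler and the correction roller where they stand.

Things in the scene. Friction and masses are not known exactly. Their poses are not given: they have to be found in the camera images.
- case: blue steel cash box, fixed on the desk, 200 x 170 x 70 mm. Origin on the desk straight below the spindle; the box reaches from its x = -75 to +125 mm and y = -85 to +85, with a thin handle 21 mm farther to -x. Flat top at z = 70 mm: lid from x = -76 to +74, then the dark deck with the hasp's hinge. It does not open.
- spindle: brass D spindle, fixed upright on the lid at the case's origin in x, y; it cannot turn. Origin at its foot on the box top (70 mm above the desk), z up; 23 mm high, 20 mm in diameter, 1 mm chamfer on its round edge on top. A flat along its whole height faces its own +x, 3 mm from the axis. Its yaw differs from the case's.
- hasp (a joint): steel hasp hinged on the box top. 0 = shut, lying flat on the lid over the spindle; grows as it opens, 1.57 = upright, up to 2.1 = leaning back. A stiff hinge (0.06 N m): it stays where it is left; no spring or catch.
- hasp_hinge (a point): point on the hasp's hinge axis, at x = +85 mm, y = 0, z = 73.5 mm of the case; the axis runs along the case's y. Shut, the hasp points along the case's -x from here, its strap 3 mm thick (z = 72 to 75 mm).
- hasp_strap (a point): point on the strap's face that is uppermost when shut (far side from the robot when upright), 45 mm from the hinge axis. The strap is 30 mm wide and leads to a round eye, 51 mm in diameter, centred 85 mm from the axis (far edge 110 mm). Push on this face, clear of the eye (from 60 mm on), to swing the hasp shut.
- washer (a joint): black ring, 36 mm outside, 26 inside, sprung in the hasp's eye. 0 = up, 5 mm proud of the hasp (its top 10 mm above the box top when the hasp is shut); 0.005 m = pressed right down, flush with the hasp. The spring takes 3.6 N to start, 9.6 N at the bottom, and lifts the knob again if it is not held down.
- knob: loose black knob, about 80 g, standing on the desk hole down. Origin at the centre of its underside, z up. Round skirt 54 mm in diameter, 24 mm high; above it a grey bar grip 46 mm long (along the knob's x), 18 mm wide (along y), from z = 24 to 52 mm, to be gripped across the 18 mm. A yellow line marks the bar's +x end, over the flat of the hole.
- knob_mouth (a point): mouth of the knob's D-shaped hole, at the knob's origin, axes as the knob's. The hole is 20 mm deep, 22.4 mm in diameter, with a flat on the knob's +x side 4.2 mm from the axis: it goes on only with the knob's +x along the spindle's +x, within about 0.15 rad. Fully home, this point is 5 mm above the box top, on the pressed washer.
- white_mug: white mug, 81 x 116 x 94 mm, bystander; origin under it
- sticky_cube: block of coloured sticky notes, 75 x 76 x 32 mm, bystander; origin under it
- glue_stick: glue stick standing upright, 26 mm diameter, 86 mm high, bystander; origin under it
- stapler: red stapler, 144 x 34 x 57 mm, bystander; origin under it
- correction_roller: blue correction-tape roller, 39 x 98 x 16 mm, bystander; origin under it

How it is judged:
By the outcome, as a careful person would: the job done as asked, in the order asked, and still so for the second after the job is handed in, while the arm keeps its last pose, push and grip.
It also fails if it takes over 58 s, if anything falls off the work surface, if the arm or the gripper's body presses on something with over 40 N, if the wrist force passes 120 N, or if a joint passes its speed limit or range.

### The arm

A 6-joint arm with a two-finger parallel gripper is mounted at the origin on the work surface; the furniture and walls round the work are solid. World frame = base frame: x ahead of the robot, y to its left, z up, the work surface at z = 0. Lengths are in m, angles in rad, forces in N, time in s.
With the tool pointing down it reaches from about 0.275 to 1 m from the base axis. Payload 8.4 kg.
Tool frame: the origin (TCP) lies on the centre line of the jaws, within the pads' length; the fingertips stand 17 mm ahead of it and the grasp point (between the pads) lies 2 mm behind it (bot.tcp_to_tips is the z of the fingertips in the tool frame, in m); z points along the fingers, y is the line along which they close (so a half turn about z gives the same grasp; the last joint's range is limited). The gripper opens to 85 mm and grips with 20 to 120 N. Pads are 22 mm wide; open, the fingers measure 114 mm over their backs; the gripper's body (76 mm by 85 mm) begins 54 mm behind the grasp point. The pads swing forward as they close: fully open they stand 13 mm farther back than shut.
Start: joints at [1.243, 0.353, 1.633, -0, 1.155, -0.002], TCP at [0.2, 0.592, 0.248] pointing down, gripper open.
Joint ranges: [-2.63, 2.63], [-0.92, 2.1], [0.06, 2.66], [-1.3, 4.44], [0, 2.69], [-3.02, 3.02]. Speed limits (rad/s): [2.22, 2.22, 2.79, 3.14, 3.14, 3.14].

### API

Orientations are given as a unit quaternion [x, y, z, w].
In Python, from workcell import bot, hand, kinematics, get_obs, vision, hand_in gives the robot as it stands. The module is installed in compiled form; this text tells all that it offers. Calls block until the motion is done:
- bot.reach(position, orientation): joint-space move of the TCP to a pose.
- bot.servo_line(position, ori=None, velocity=0.15): straight line of the TCP; ori=None keeps the orientation; velocity is the mean speed in m/s.
- bot.goto_joints(angles): joint-space move.
- hand.move_gripper(opening, strength=None): finger opening in m; strength is the grip in N (None keeps the last); returns when the fingers have stopped.
- bot.dwell(seconds).
- kinematics.solve_ik(position, orientation): joint angles nearest the present ones, or None.
- get_obs(): the state.
- vision.read_camera(name): name is "side" or "top" or "wrist"; returns a dict with "frame" (420x560x3 uint8, red, green, blue), "intrinsics" (3x3 intrinsics, pixels), "view" (4x4, takes a point from world to camera coordinates). Camera axes: x right, y down, z forward; pixel columns grow to the right and rows downward; lengths in m; the calibration is good to about 2 mm. A picture is of the moment at which its call begins. There is no depth.
A pose or a line that the arm cannot do raises bot.IKError and nothing moves.
- hand_in(): hands the job in; it is judged then, once.
The state is a dict: "time_s": time; "joint_pos": joint angles; "joint_vel": joint speeds; "joint_efforts": joint torques, N m; "position": TCP position; "orientation": TCP orientation; "wrist_force": force on the tool from outside, world axes, zero at the start; "ft_torque": the same for the moment, N m; "gripper_width": finger opening in m; "grip_force": force on a finger pad.
Only numpy, scipy, OpenCV 4.12 (cv2) and the standard library are available. Lean on these libraries where they do the work, as an engineer would, in place of code of your own. Each camera call takes 0.05 s, during which the arm holds its last target. There are 200 camera calls.

## Working session

There is one attempt and no reset: what is moved stays moved. The work goes in short steps, each a Python script; the robot and the scene stay as the last script left them, time stands still between calls to the robot, and variables do not carry over. Pictures are saved under pics/ and viewed, at most 10 in all, crops included, and the job is handed in when it is done.

```bash
mkdir -p pics
cat > h.py <<'E'
import numpy as np, cv2
from workcell import bot, hand, kinematics, get_obs, vision, hand_in
def snap(n,f=None):
    d=vision.read_camera(n)
    if f: cv2.imwrite('pics/'+f+'.png',d['frame'][:,:,::-1])
    return d
def ray(d,uv):
    V=np.array(d['view']);R=V[:3,:3];c=-R.T@V[:3,3]
    r=R.T@np.linalg.inv(d['intrinsics'])@np.array([uv[0],uv[1],1.]); return c,r
def onz(d,uv,z):
    c,r=ray(d,uv); return c+r*(z-c[2])/r[2]
def proj(d,p):
    q=np.array(d['view'])[:3]@np.append(p,1); q=np.array(d['intrinsics'])@q; return q[:2]/q[2]
E
python3 - <<'E'
from h import *
import pickle
D={}
for n in('top','side'):
    D[n]=snap(n,n+'0'); print(n,ray(D[n],(280,210)))
pickle.dump(D,open('d0.pkl','wb'))
print(get_obs())
E
```

```text
top (array([-0.4500457 ,  0.09421122,  1.47076924]), array([ 0.57646435, -0.07698918, -0.81361621]))
side (array([ 0.21763449, -1.00903983,  0.9063417 ]), array([ 0.24876605,  0.73828874, -0.6270423 ]))
{'time_s': 0.1, 'joint_pos': array([ 1.24257386e+00,  3.53595111e-01,  1.63405736e+00, -2.64849578e-05,
        1.15521071e+00, -2.36543837e-03]), 'joint_vel': array([-1.74583936e-03, -2.79003949e-03, -1.59949410e-03, -1.06200363e-03,
        2.34316821e-03, -4.39937335e-05]), 'joint_efforts': array([-2.06024520e-04, -6.06357551e+01, -3.42821181e+01,  6.30862769e-05,
        4.00148609e-03, -2.52483193e-05]), 'position': array([0.19993064, 0.59172755, 0.24762764]), 'orientation': array([ 1.62203311e-01,  9.86757155e-01, -6.28596204e-04, -9.25806442e-05]), 'wrist_force': array([ 0.06111781,  0.64268555, -0.94576542]), 'ft_torque': array([ 0.02673064,  0.0042179 , -0.02785742]), 'grip_force': 0.0, 'gripper_width': 0.08508969306280889}
```

View pics/top0.png

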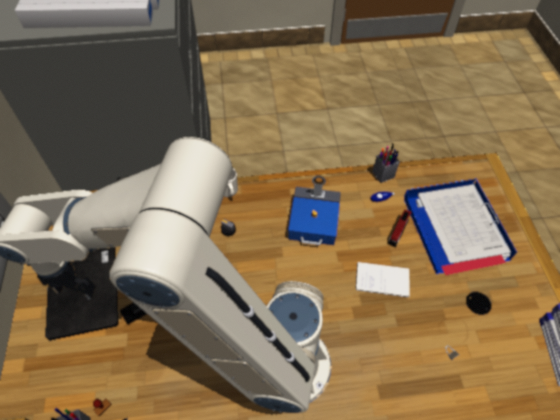

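View pics/side0.png

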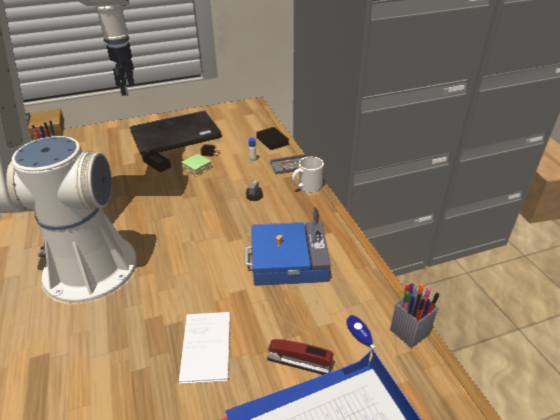

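The top view shows the box near (315,217), spindle (315,213), upright hasp (319,185) and knob (228,227). The side view shows spindle (279,240), hasp (317,222), knob (255,190), and the mug beyond the box at (311,175).

Run:
```python
from h import *
import pickle
from scipy.spatial.transform import Rotation as Ro
D=pickle.load(open('d0.pkl','rb'))
for nm,t,s,z in(('spin',(315,213),(279,239),.093),('knob',(228,227),(255,192),.02)):
    print(nm,onz(D['top'],t,z),onz(D['side'],s,z))
for nm,uv,z in (('stap',(300,353),.03),('mug',(312,188),.0),('glue',(252,158),.0),('roller',(360,330),0),('sticky',(197,163),.03),('handle',(248,258),.05),('hasp base',(317,248),.075)): print(nm,onz(D['side'],uv,z))
w=snap('wrist'); V=np.array(w['view']); o=get_obs()
T=np.eye(4);T[:3,:3]=Ro.from_quat(o['orientation']).as_matrix();T[:3,3]=o['position']
print(np.linalg.inv(T)@np.linalg.inv(V)); print(w['intrinsics'])
# box blue colour in top: minimum area rect
```

```text
spin [ 0.49747498 -0.15886579  0.093     ] [ 0.49765397 -0.16579037  0.093     ]
knob [0.52518468 0.15716229 0.02      ] [0.52334082 0.15142005 0.02      ]
stap [ 0.44136455 -0.46680901  0.03      ]
mug [0.71750901 0.13271621 0.        ]
glue [0.58088657 0.38461179 0.        ]
roller [ 6.06147471e-01 -4.37425435e-01 -1.11022302e-16]
sticky [0.37625506 0.3751799  0.03      ]
handle [ 0.41063373 -0.16353845  0.05      ]
hasp base [ 0.5864313  -0.21434347  0.075     ]
[[ 5.70062809e-05 -9.52812276e-01 -3.03560148e-01  7.69123669e-02]
 [ 9.99999438e-01 -2.66965560e-04  1.02574173e-03 -1.05342817e-03]
 [-1.05837942e-03 -3.03560036e-01  9.52811726e-01 -1.25912901e-01]
 [ 0.00000000e+00  0.00000000e+00  0.00000000e+00  1.00000000e+00]]
[[328.5796495    0.         282.96341298]
 [  0.         328.5796495  219.39807569]
 [  0.           0.           1.        ]]
```

Run:
```python
from h import *
import pickle
q=[0,1,0,0]
bot.reach([.51,.154,.26],q); a=snap('wrist','w_knob')
bot.reach([.49,-.162,.30],q); b=snap('wrist','w_box')
pickle.dump((a,b),open('d1.pkl','wb'))
print(get_obs()['time_s'],get_obs()['joint_pos'])
cv2.imwrite('pics/both.png',np.vstack([cv2.resize(x['frame'],(400,300))[:,:,::-1] for x in(a,b)]))
```

```text
3.4083 [-3.20266332e-01  1.33356968e-01  1.80352420e+00  4.04100298e-04
  1.20503069e+00 -1.89235502e+00]
```

View pics/w_knob.png

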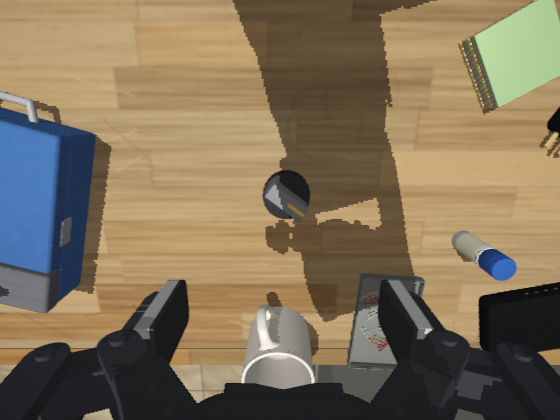

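View pics/w_box.png

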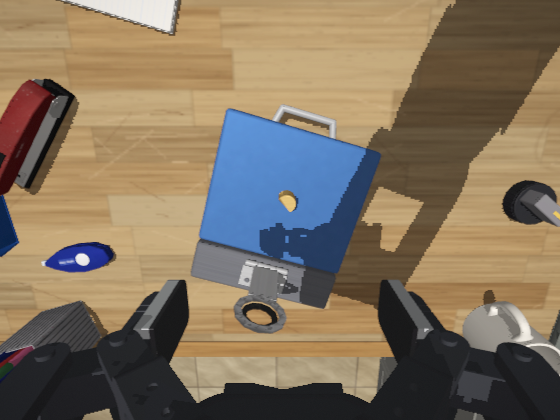

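The wrist view of the knob shows its skirt at about (286,195) with the yellow line toward lower right (297,211). The box view shows lid corners (230,109), (380,155) and (200,240), spindle top (288,201), and the hasp eye at (260,313), leaning back a little.

Run:
```python
from h import *
import pickle
a,b=pickle.load(open('d1.pkl','rb')); D=pickle.load(open('d0.pkl','rb'))
hsv=cv2.cvtColor(b['frame'],cv2.COLOR_RGB2HSV)
m=cv2.inRange(hsv,(20-8,90,120),(35,255,255))[150:240,240:330]
n,l,s,c=cv2.connectedComponentsWithStats(m); i=[k for k in range(1,n) if s[k,4]>20]; print([(s[k],c[k]+[240,150]) for k in i])
for uv in((230,109),(380,155),(200,240),(332,274)): print('lid',onz(b,uv,.07))
L=[onz(b,uv,.07)for uv in((230,109),(380,155))]; e=(L[1]-L[0])[:2]; yaw=np.arctan2(-e[0],e[1]); 
f=(onz(b,(200,240),.07)-L[0])[:2]; print('yaw',yaw,np.arctan2(f[1],f[0]),np.linalg.norm(e),np.linalg.norm(f))
sp=onz(b,(288,201),.093)[:2]; print('sp',sp)
# hasp eye: intersect ray with case plane y=const
ex=np.array([np.cos(yaw),np.sin(yaw),0]);ey=np.array([-ex[1],ex[0],0]);h=np.r_[sp,.0735]+.085*ex; h[2]=.0735
for uv in((260,313),(260,297),(260,331)):
    C,r=ray(b,uv); t=((h-C)@ey)/(r@ey); print(t)
    # closest approach in xz plane ignoring y: pts along ray at distance 85 of hinge
    for z in np.arange(.10,.20,.01):
        p=onz(b,uv,z); v=p-h; print(uv,round(z,3),np.round([v@ex,v@ey,v[2],np.hypot(v@ex,v[2])],4))
print('cup base',onz(D['side'],(415,340),0.0),onz(D['side'],(415,290),.15))
cv2.imwrite('pics/z.png',np.hstack([cv2.resize(f[y:y+50,x:x+50],(400,400),interpolation=cv2.INTER_CUBIC)[:,:,::-1] for f,x,y in((a['frame'],262,170),(b['frame'],264,176))]))
```

```text
[(array([ 39,  41,  17,  21, 229], dtype=int32), array([287.43668122, 199.98253275]))]
lid [ 0.40750905 -0.21621868  0.07      ]
lid [ 0.45408678 -0.05796512  0.07      ]
lid [ 0.55151029 -0.25794932  0.07      ]
lid [ 0.59525027 -0.10286865  0.07      ]
yaw -0.28624080723854095 -0.2820670619051532 0.16496566845223978 0.14992599502030388
sp [ 0.498932   -0.15658491]
0.3080687991189456
(260, 313) 0.1 [0.049  0.0066 0.0265 0.0557]
(260, 313) 0.11 [0.0424 0.0055 0.0365 0.0559]
(260, 313) 0.12 [0.0358 0.0044 0.0465 0.0587]
(260, 313) 0.13 [0.0292 0.0033 0.0565 0.0636]
(260, 313) 0.14 [0.0226 0.0021 0.0665 0.0702]
(260, 313) 0.15 [0.016  0.001  0.0765 0.0782]
(260, 313) 0.16 [ 0.0094 -0.0001  0.0865  0.087 ]
(260, 313) 0.17 [ 0.0028 -0.0012  0.0965  0.0965]
(260, 313) 0.18 [-0.0038 -0.0024  0.1065  0.1066]
(260, 313) 0.19 [-0.0103 -0.0035  0.1165  0.117 ]
0.35601360024482825
(260, 297) 0.1 [0.0289 0.0012 0.0265 0.0392]
(260, 297) 0.11 [0.0229 0.0002 0.0365 0.0431]
(260, 297) 0.12 [ 0.017  -0.0008  0.0465  0.0495]
(260, 297) 0.13 [ 0.011  -0.0017  0.0565  0.0576]
(260, 297) 0.14 [ 0.005  -0.0027  0.0665  0.0667]
(260, 297) 0.15 [-0.001  -0.0036  0.0765  0.0765]
(260, 297) 0.16 [-0.0069 -0.0046  0.0865  0.0868]
(260, 297) 0.17 [-0.0129 -0.0055  0.0965  0.0974]
(260, 297) 0.18 [-0.0189 -0.0065  0.1065  0.1082]
(260, 297) 0.19 [-0.0249 -0.0074  0.1165  0.1191]
0.26753574969983174
(260, 331) 0.1 [0.0724 0.013  0.0265 0.0771]
(260, 331) 0.11 [0.0651 0.0117 0.0365 0.0746]
(260, 331) 0.12 [0.0578 0.0104 0.0465 0.0742]
(260, 331) 0.13 [0.0505 0.009  0.0565 0.0758]
(260, 331) 0.14 [0.0432 0.0077 0.0665 0.0793]
(260, 331) 0.15 [0.0358 0.0064 0.0765 0.0845]
(260, 331) 0.16 [0.0285 0.0051 0.0865 0.0911]
(260, 331) 0.17 [0.0212 0.0038 0.0965 0.0988]
(260, 331) 0.18 [0.0139 0.0024 0.1065 0.1074]
(260, 331) 0.19 [0.0066 0.0011 0.1165 0.1167]
cup base [ 0.71341521 -0.50519602  0.        ] [ 0.70067932 -0.47865345  0.15      ]
```

View pics/z.png

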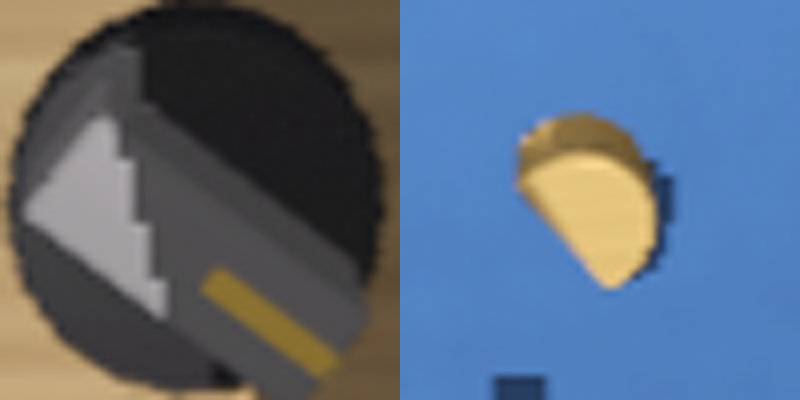

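Zoom shows the spindle's flat facing lower-left (edge (279,199)–(290,212) in the full image), and the knob's yellow line running to lower-right, about (289,204)→(303,216).

```bash
cat >> h.py <<'E'
from scipy.spatial.transform import Rotation as Ro
YAW=-.284
EX=np.array([np.cos(YAW),np.sin(YAW),0]);EY=np.array([-EX[1],EX[0],0]);EZ=np.array([0,0,1.])
SP=np.array([.503,-.159,0])
HG=SP+.085*EX+.0735*EZ
def tip_pose(th,r,gap,phi):
    u=-np.cos(th)*EX+np.sin(th)*EZ; n=np.sin(th)*EX+np.cos(th)*EZ
    tz=-np.sin(phi)*EX-np.cos(phi)*EZ
    tip=HG+r*u+(.0015+.011*abs(np.sin(th-phi))+gap)*n
    ty=EY; tx=np.cross(ty,tz)
    return tip-bot.tcp_to_tips*tz, Ro.from_matrix(np.c_[tx,ty,tz]).as_quat()
E
python3 - <<'E'
from h import *
import pickle
a,b=pickle.load(open('d1.pkl','rb'))
p,q=[onz(b,uv,.093) for uv in((279,199.1),(290.25,212))]
d=(q-p)[:2]; L=np.linalg.norm(d); d/=L; n=np.array([d[1],-d[0]]); 
if n[0]<0:n=-n
print('flat L',L,'n',n,'yaw',np.arctan2(n[1],n[0]),'centre',((p+q)/2)[:2]-.003*n)
p,q=[onz(a,(262+x/8,170+y/8),.052)[:2] for x,y in((215,275),(330,368))]
print('knob yaw',np.arctan2(*(q-p)[::-1]), 'line',p,q)
hs=cv2.cvtColor(a['frame'],cv2.COLOR_RGB2HSV)
m=cv2.inRange(hs,(20,80,60),(32,255,200))[170:225,262:315]; print(cv2.minAreaRect(np.argwhere(m)[:,::-1].astype(np.float32)),m.sum()/255)
# skirt circle in zoom: centre (197,197)/8 r 187/8, plane z~.012-.024
print('skirt',onz(a,(262+197/8,170+195/8),.018)) 
print(bot.tcp_to_tips)
for th,g in((1.9,.03),(1.9,.0),(1.0,0),(.5,0),(0,0)):
  for phi in (.7,.5):
    P=tip_pose(th,.04,g,min(phi,th)); k=kinematics.solve_ik(*P); print(th,phi,P[0],None if k is None else np.round(k,2))
P=tip_pose(1.9,.04,.15,.7); print(P[0],kinematics.solve_ik(*P))
E
```

```text
flat L 0.018343131881097 n [ 0.64509617 -0.76410139] yaw -0.8696471861951749 centre [ 0.50196312 -0.15777076]
knob yaw 0.8767315249183819 line [0.52262001 0.16011209] [0.53540835 0.17547914]
((33.41999816894531, 39.939998626708984), (19.400001525878906, 3.8000001907348633), 36.869895935058594) 77.0
skirt [0.51990671 0.15814942 0.018     ]
0.017
1.9 0.7 [ 0.64544931 -0.20057954  0.1108562 ] [-0.3   0.95  1.06 -0.01  1.83 -1.58]
1.9 0.5 [ 0.64329376 -0.19995036  0.11258284] [-0.3   0.83  1.22 -0.01  1.59 -1.58]
1.9 0.7 [ 0.6181975  -0.19262501  0.12055488] [-0.3   0.9   1.15 -0.01  1.8  -1.58]
1.9 0.5 [ 0.61604195 -0.19199583  0.12228153] [-0.3   0.78  1.3  -0.01  1.56 -1.59]
1.0 0.7 [ 0.5781992  -0.1809499   0.12272798] [-0.3   0.83  1.27 -0.01  1.73 -1.58]
1.0 0.5 [ 0.57714402 -0.18064191  0.12573758] [-0.3   0.72  1.41 -0.01  1.51 -1.59]
0.5 0.7 [ 0.55941204 -0.17546611  0.1089123 ] [-0.3   0.71  1.47 -0.01  1.46 -1.59]
0.5 0.5 [ 0.55941204 -0.17546611  0.1089123 ] [-0.3   0.71  1.47 -0.01  1.46 -1.59]
0 0.7 [ 0.5461974  -0.17160889  0.092     ] [-0.31  0.47  1.87 -0.    0.81 -1.59]
0 0.5 [ 0.5461974  -0.17160889  0.092     ] [-0.31  0.47  1.87 -0.    0.81 -1.59]
[ 0.75445653 -0.23239767  0.07206145] [-0.29720169  1.21287693  0.59262699 -0.00951602  2.03602764 -1.58516305]
```

Run:
```python
from h import *
hand.move_gripper(0.0)
P,q=tip_pose(1.85,.04,.005,.7); tz=Ro.from_quat(q).as_matrix()[:,2]
bot.reach(P-.20*tz,q); bot.servo_line(P,velocity=.2)
print(get_obs()['wrist_force'],get_obs()['time_s'])
for th in (1.6,1.3,1.0,.7,.45,.25,.1):
    P,q=tip_pose(th,.04,0,min(.7,th)); bot.servo_line(P,q,velocity=.1)
    print(th,np.round(get_obs()['wrist_force'],1))
P,q=tip_pose(0,.042,.001,0); bot.servo_line(P,q,velocity=.05)
for k in range(5):
    f=get_obs()['wrist_force']; print(k,np.round(f,1),get_obs()['position'])
    if f[2]>8: break
    P=P-[0,0,.001]; bot.servo_line(P,velocity=.02)
print(get_obs()['time_s'])
snap('side','s1')
cv2.imwrite('pics/s1c.png',cv2.resize(cv2.imread('pics/s1.png')[150:310,200:400],None,fx=3.5,fy=3.5,interpolation=2))
```

```text
[0.15293416 0.1701119  0.44710802] 6.6417
1.6 [ 0.4  0.1 -0.2]
1.3 [ 0.2  0.8 -0.5]
1.0 [ 0.5 -0.3 -0.5]
0.7 [-0.3 -0.2 -0.3]
0.45 [ 0.1 -0.5  0.3]
0.25 [-0.7  0.5  0.3]
0.1 [-0.3  0.3 -0.5]
0 [ 0.  -0.8  0.7] [ 0.54429507 -0.17105488  0.0928845 ]
1 [-0.1 -0.   1.4] [ 0.54547827 -0.17142112  0.09208913]
2 [-1.3  0.7  8. ] [ 0.54542366 -0.17137964  0.09197022]
9.675
```

View pics/s1c.png

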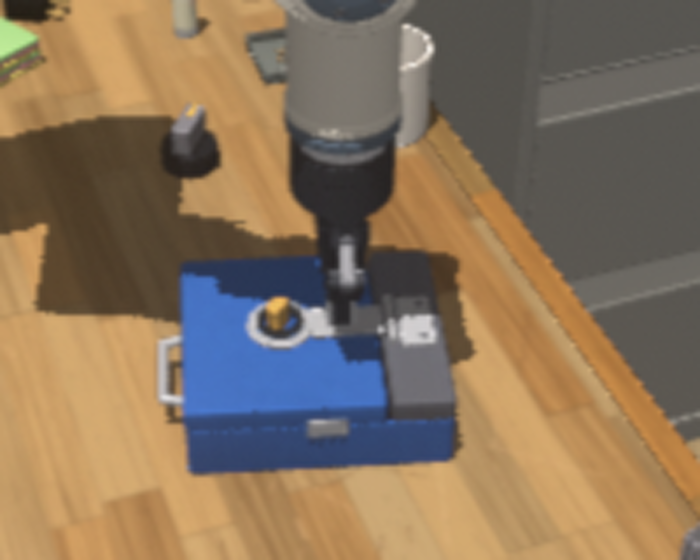

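The hasp lies flat with the brass spindle up through the eye, washer around it; contact height matches. Now a near look at spindle and knob.

```bash
cat >> h.py <<'E'
def down(psi):
    tx=np.array([np.cos(psi),np.sin(psi),0]); tz=np.array([0,0,-1.]); return Ro.from_matrix(np.c_[tx,np.cross(tz,tx),tz]).as_quat()
KN=np.array([.520,.158,0]); KY=.877; SY=-.870
E
python3 - <<'E'
from h import *
import pickle
p=get_obs()['position']; bot.servo_line(p+[0,0,.09],velocity=.15); hand.move_gripper(.07)
psi=YAW+np.pi; tx=np.array([np.cos(psi),np.sin(psi),0])
bot.reach(SP-.03*tx+[0,0,.175],down(psi)); a=snap('wrist')
for o in(0,np.pi):
    print(o,[kinematics.solve_ik(P,down(y+o)) for P,y in((KN+[0,0,.045],KY),(SP+[0,0,.11],SY))])
bot.reach(KN+[.03,0,.16],[0,1,0,0]); b=snap('wrist')
pickle.dump((a,b),open('d2.pkl','wb'))
print(get_obs()['time_s'])
uv=[proj(a,SP+[0,0,.093]),proj(b,KN+[0,0,.052])]; print(uv)
out=[]
for d,(u,v) in zip((a,b),uv):
    x,y=int(u)-50,int(v)-50; x=max(x,0);y=max(y,0); print('crop',x,y)
    out.append(cv2.resize(d['frame'][y:y+100,x:x+100],(400,400),interpolation=2)[:,:,::-1])
cv2.imwrite('pics/z2.png',np.hstack(out))
E
```

```text
0 [array([ 2.92221605e-01,  5.07433658e-01,  1.94919470e+00, -4.44089210e-16,
        6.84964296e-01,  9.86017932e-01]), array([-3.09007720e-01,  3.83047997e-01,  1.95499064e+00, -4.44089210e-16,
        8.03554019e-01,  2.13178861e+00])]
3.141592653589793 [array([ 2.92221605e-01,  5.07433658e-01,  1.94919470e+00, -4.44089210e-16,
        6.84964296e-01, -2.15557472e+00]), array([-3.09007720e-01,  3.83047997e-01,  1.95499064e+00, -4.44089210e-16,
        8.03554019e-01, -1.00980405e+00])]
12.7417
[array([284.18129878, 192.43790911]), array([285.458033  , 182.82230814])]
crop 234 142
crop 235 132
```

View pics/z2.png

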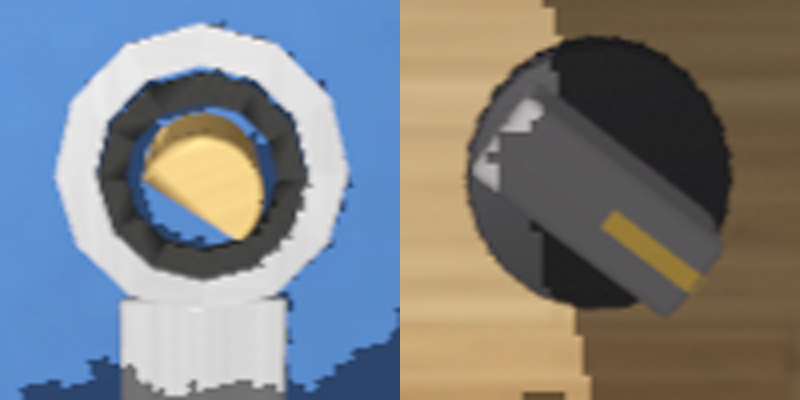

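The left crop shows the spindle flat edge (270,187)–(295,202) centred well in the washer; the right shows the knob bar's end corners (315,192), (302,211) and edges going up-left at about 39°.

Run:
```python
from h import *
import pickle
a,b=pickle.load(open('d2.pkl','rb'))
A=lambda x,y,z:onz(a,(234+x/4,142+y/4),z)[:2]
B=lambda x,y,z:onz(b,(235+(x-400)/4,132+y/4),z)[:2]
p,q=A(145,179,.093),A(243,240,.093); d=q-p;L=np.linalg.norm(d);d/=L;n=np.array([d[1],-d[0]]);n*=np.sign(n[0])
print('spindle L',L,'yaw',np.arctan2(n[1],n[0]),'c',(p+q)/2-.003*n)
print('eye c (hasp 75mm)',A(203,165,.075),'washer',A(203,172,.080))
an=lambda v:np.arctan2(v[1],v[0])
for s,e in(((560,107),(718,237)),((500,185),(665,315)),((612,217),(697,283))): print('yaw',an(B(*e,.052)-B(*s,.052)))
c1,c2=B(722,240,.052),B(668,317,.052); y=an(B(665,315,.052)-B(500,185,.052)); print('w',np.linalg.norm(c1-c2),'c',(c1+c2)/2-.023*np.array([np.cos(.88),np.sin(.88)]))
print('skirt c', B(600,172,.016))
```

```text
spindle L 0.01882222910926515 yaw -0.8518992666676419 c [ 0.50200221 -0.15810105]
eye c (hasp 75mm) [ 0.50081199 -0.15786175] washer [ 0.50100419 -0.15795103]
yaw 0.8828641484252716
yaw 0.8897938302794871
yaw 0.9033740067790185
w 0.01746246390592082 c [0.51943982 0.15737488]
skirt c [0.52067079 0.15791995]
```

```bash
sed -i 's/^KN=.*/KN=np.array([.520,.1577,0]); KY=.885; SY=-.86; SP2=np.array([.502,-.158,0])/' h.py
python3 - <<'E'
from h import *
q=down(KY+np.pi)
bot.reach(KN+[0,0,.12],q); hand.move_gripper(.05,80); bot.servo_line(KN+[0,0,.045],velocity=.12)
print(get_obs()['wrist_force']); hand.move_gripper(.0,80); o=get_obs(); print('grip',o['gripper_width'],o['grip_force'],o['wrist_force'])
bot.servo_line(KN+[0,0,.17],velocity=.2)
q=down(SY+np.pi); bot.reach(SP2+[0,0,.175],q); bot.servo_line(SP2+[0,0,.1415],velocity=.1)
o=get_obs(); print(o['gripper_width'],o['grip_force'],o['position'],o['wrist_force'],o['time_s'])
f0=o['wrist_force']
for z in np.arange(.139,.126,-.002):
    bot.servo_line(SP2+[0,0,z],velocity=.02); o=get_obs(); f=o['wrist_force']-f0; print(round(z,4),np.round(f,1),np.round(o['ft_torque'],2))
    if f[2]>6: break
print(o['time_s']); w=snap('wrist','w_place'); snap('side','s2')
s=cv2.imread('pics/s2.png')[190:290,220:345]
cv2.imwrite('pics/z3.png',np.hstack([cv2.imread('pics/w_place.png')[:,130:430],cv2.resize(s,(500,400),interpolation=2)[:,:500].repeat(1,0) if 0 else cv2.copyMakeBorder(cv2.resize(s,(500,400),interpolation=2),0,20,0,0,0)]))
E
```

```text
[ 0.43261926  0.04961724 -0.04513927]
grip 0.0163905852679718 78.60828638076782 [-0.72265984 -0.41451978  5.74773767]
0.01622663589574504 77.92016744613647 [ 0.50205012 -0.15747254  0.14127271] [ 0.2517928   0.1686519  -0.20997853] 17.5583
0.139 [ 0.1 -1.1  0.3] [-0.01  0.02  0.05]
0.137 [-1.5 -0.1 -0.2] [ 0.   -0.08  0.02]
0.135 [-0.2  0.  -0.4] [0.03 0.01 0.01]
0.133 [-0.3 -0.5 -1. ] [ 0.03 -0.    0.  ]
0.131 [-0.3  0.1 -0.7] [-0.04 -0.01  0.03]
0.129 [-0.  -0.2  0.2] [-0.05 -0.04  0.01]
0.127 [-0.2 -0.2  0.3] [ 0.02 -0.    0.  ]
19.3333
```

View pics/z3.png

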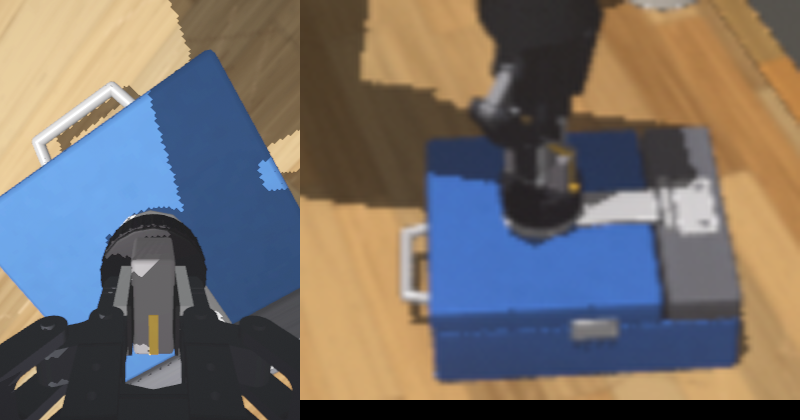

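The yellow line end lies as wanted and the knob has slid down over the spindle without resistance; now press against the washer.

Run:
```python
from h import *
f0=np.array([0,0,-.5])
for z in np.arange(.1255,.112,-.001):
    bot.servo_line(SP2+[0,0,z],velocity=.02); bot.dwell(.1); o=get_obs(); f=o['wrist_force']; print(round(z,4),np.round(f,1),np.round(o['position'],4))
    if f[2]>22: break
print(o['time_s'],o['gripper_width'],o['grip_force'])
```

```text
0.1255 [-0.6  1.2  3. ] [ 0.5022 -0.158   0.1257]
0.1245 [-1.  -0.1  4.4] [ 0.5022 -0.158   0.1246]
0.1235 [0.  1.  4.5] [ 0.5022 -0.158   0.1236]
0.1225 [-0.6  0.8  5.9] [ 0.5022 -0.158   0.1227]
0.1215 [-0.8  0.4  7.8] [ 0.5022 -0.158   0.1217]
0.1205 [-1.7  1.   8.3] [ 0.5022 -0.158   0.1208]
0.1195 [-5.5  1.7 16.6] [ 0.5021 -0.158   0.1205]
0.1185 [-8.4  2.3 26.4] [ 0.5021 -0.158   0.1203]
22.2333 0.01650724199410675 81.81095480918884
```

Run:
```python
from h import *
snap('side','s3'); bot.dwell(.5); o=get_obs(); print(o['wrist_force'],o['position'],o['grip_force'])
```

```text
[-7.2646493   2.20802132 26.11741563] [ 0.50211832 -0.15802562  0.12025098] 81.8025004863739
```

View pics/s3.png

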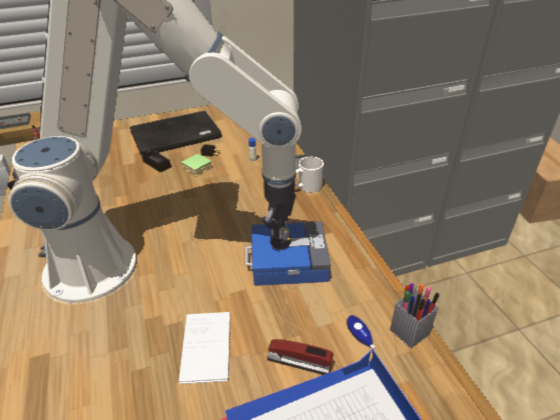

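The knob is held and pressed home at the spindle (280,238); mug, notes, glue stick, stapler and roller stand where they were.

```bash
python3 -c "
from h import *
print(hand_in())"
```

```text
the job is handed in; nothing more can be done
None
```

The job is handed in at about 23 s of the 58 s: the hasp is shut over the spindle, and the knob is fully home, still gripped and pressing the washer right down with about 26 N, with none of the five bystander items moved in the last side view.

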